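# Clamp a separation column in its bench holder

## Task

Clamp the steel column in its bench holder: with the back or tip of a finger, push the blue strap round over the column until it rests against its stop, and only then push the red cam lever fully down so that the rubber foot presses on the column. Only touch and push: grasp and lift nothing, and leave the column lying in its saddles and the beaker, bottle and spanner where they are.

Things in the scene. Friction and masses are not known exactly. Their poses are not given: they have to be found in the camera images.
- holder: (All sizes in mm.) Bench holder, fixed to the desk. Origin: on the desk surface, below the middle of the two saddles. Dark steel base plate 12 thick, from x -47 to +82 and y -75 to +75. Two black saddles (tops 42 above the desk) at y -45 and +45 carry the column, which lies along the holder's y axis. The strap's steel pivot post (diameter 26) stands at x +60, y 0. The strap's stop pin (diameter 10, 76 tall) stands at x +30, y +17.5. z is up.
- strap (a joint): Swing of the blue strap about the vertical pivot post, rad. 0 = fully open: the strap points to the holder's -y. It grows as the strap swings clockwise seen from above; 1.60 = home on its stop: the strap points to the holder's -x, square across the column. The strap is a level bar 150 long from the pivot axis, 24 wide and 18 tall, from 62 to 80 above the desk. Friction 0.15 N m: about 1 N at the push point moves it, and it stays where it is left.
- strap_pivot (a point): Point on the strap's pivot axis, at the strap's top face, 80 above the desk.
- strap_push (a point): Point in the middle of the strap's bar, 135 from the pivot axis and 71 above the desk; the strap's upright side faces lie 12 to either side of it. Moves with the strap; its direction from strap_pivot is the strap's direction. Nothing stands on the outer 70 of the strap.
- lever (a joint): Red cam lever on top of the strap, rad. 0 = raised: 0.82 rad (47 deg) above the level, leaning toward the strap's pivot; it grows as the lever is pushed down toward the pivot; 0.78 = fully down, lying nearly level above the strap. Needs about 2 N across the lever at the pad, 3 N at the end; it stays where it is left. As it goes down it drives the foot below the strap down by up to 7.
- lever_axis (a point): Axis of the cam lever (level, square to the strap), 65 from the strap's pivot axis toward the strap's free end and 94 above the desk. Moves with the strap.
- lever_pad (a point): Middle of the red lever's pad (34 long, 20 wide, 9 thick), 70 from lever_axis along the lever; the lever's end is 87 from the axis. With the lever fully down this point is about 5 beyond the strap's pivot axis and 97 above the desk. A finger that follows its arc about lever_axis presses more easily than one going straight down, which can catch on the lever's end.
- foot: Round black rubber foot, diameter 20, sprung, below the strap under the lever's axis. Raised, its underside is 48 above the desk, 4.5 above the column; with the strap home and the lever down it presses on the column with about 6 N. Origin: at the strap's underside, 14 above the foot's underside.
- column: Steel separation column, 182 long, shank diameter 9.6, end nuts 15; lies loose in the saddles along the holder's y. Origin: below its middle at the level of the nuts' underside, 32 above the desk; the shank's top is 43.5 above the desk.
- beaker: Small glass beaker, diameter 56 to 60, 72 tall, on the desk on the holder's +y side. Origin: centre of its underside.
- bottle: White buffer bottle with blue cap, diameter 56, 103 tall, on the desk on the holder's +y side. Origin: centre of its underside.
- spanner: Flat steel spanner 158 x 23 x 5, lying on the desk off the holder's -x edge. Origin: centre of its underside.

How it is judged:
By the outcome, as a careful person would: the job done as asked, in the order asked, and still so for the second after the job is handed in, with the robot touching nothing.
It also fails if it takes over 42 s, if anything falls off the work surface, if the arm or the gripper's body presses on something with over 40 N, if the wrist force passes 120 N, or if a joint passes its speed limit or range.

## Robot

A 7-joint arm with a two-finger parallel gripper is mounted at the origin on a cart in front of the work surface, level with it; the furniture and walls round the work are solid. World frame = base frame: x ahead of the robot, y to its left, z up, the work surface at z = 0. Lengths are in m, angles in rad, forces in N, time in s.
With the tool pointing down it reaches from about 0.425 to 0.875 m from the base axis. Payload 8.4 kg.
Tool frame: the origin (TCP) lies midway between the tips of the shut fingers; the grasp point (between the pads) lies 19 mm behind it; z points along the fingers, y is the line along which they close (so a half turn about z gives the same grasp; the last joint's range is limited). The gripper opens to 87 mm and grips with 3 to 60 N. Pads are 19 mm wide; open, the fingers measure 117 mm over their backs; the gripper's body (75 mm by 190 mm) begins 51 mm behind the grasp point.
Start: joints at [-1.363, 0.333, 0.04, 1.465, -0.013, 1.343, -0.059], TCP at [0.196, 0.62, 0.223] pointing down, gripper open.
Joint ranges: [-2.58, 2.58], [-0.38, 2.09], [-1.3, 1.39], [0.25, 2.4], [-1.5, 4.64], [0.08, 2.09], [-2.65, 2.65]. Speed limits (rad/s): [2.22, 2.22, 2.79, 2.79, 3.14, 3.14, 3.14].

## Interface

Orientations are given as a unit quaternion [w, x, y, z].
In Python, from station import robot gives the robot as it stands.
- The arm moves only by the shell command python3 -m pendant 'ROWS'. ROWS is JSON, a list of rows, each a list of 7 numbers: the shift along the tool's x, y, z in mm, then the turn, a rotation vector about the tool's x, y, z in rad, then the opening, from -1 (shut) to 1 (fully open), so that 0 is half open. In form: [[tx, ty, tz, ax, ay, az, fingers], ...]. A call has 1 to 10 rows; each row shifts and turns the commanded pose from where the row before left it, along the tool's axes as they then stand; what a row does not reach is not made up. A row lasts 1/8 s, in which the tool goes at most 62.5 mm and 10.7 degrees, less where a joint would pass 70% of its speed; a pose out of reach is approached as far as the arm can. A call is refused whole if a number of a shift passes 62.5 or a number of a turn 0.188, either way. A call with a gripper value outside its range is refused whole. The fingers move at their own pace and stop on an object; the grip force is fixed at half the most. Time passes only in rows, so rows that do not move let the fingers close. It gives the time, the measured TCP pose, the force, the opening and the grip force at its end, in the units of the state.
- robot.get_state(): the state, without advancing time (a new reading comes with each control period).
- robot.read_camera(name): name is "scene" or "top" or "wrist"; returns (picture, depth): 384x512x3 uint8, red, green, blue; 384x512 float32, m along the optical axis (not along the pixel's ray), 0 where there is no reading.
- robot.camera_params(name): a dict with "intrinsics" (3x3 intrinsics, pixels), "R" (3x3) and "t" (3): a world point X has camera coordinates R X + t; the wrist camera has in their place "tool_from_camera" (4x4, takes a point from camera to tool coordinates, whose origin is the TCP and whose axes are the flange's). Camera axes: x right, y down, z forward; pixel columns grow to the right and rows downward; lengths in m; the calibration is good to about 2 mm. A picture is of the moment at which its call begins: read the wrist's pose just before it. camera_params takes no time and is no camera call.
- robot.sign_off(): hands the job in; it is judged then, once.
The state is a dict: "clock": time; "joint_pos": joint angles; "qvel": joint speeds; "tau": joint torques, N m; "ee_pos": TCP position; "tool_rot": TCP orientation; "contact_force": force on the tool from outside, world axes, zero at the start; "ft_torque": the same for the moment, N m; "opening": opening from 0.0 (shut) to 1.0 (fully open); "grasp_force": force on a finger pad.
Only numpy, scipy, OpenCV 4.12 (cv2) and the standard library are available. Lean on these libraries where they do the work, as an engineer would, in place of code of your own. Each camera call takes 0.05 s, during which the arm holds its last target. There are 200 camera calls.

## Working session

There is one attempt and no reset: what is moved stays moved. The work goes in short steps, Python scripts to look and compute and a shell command to move; the robot and the scene stay as the last step left them, time stands still between calls to the robot, and variables do not carry over. Pictures are saved under pics/ and viewed, at most 10 in all, crops included, and the job is handed in when it is done.

```bash
mkdir -p pics; ls; python3 - <<'E'
from station import robot
import cv2,numpy as np
s=robot.get_state();print({k:np.round(v,3).tolist() for k,v in s.items()})
for n in("scene","top"):
    p,d=robot.read_camera(n);np.savez(f"{n}0.npz",p=p,d=d);cv2.imwrite(f"pics/{n}0.png",p[...,::-1])
    c=robot.camera_params(n);print(n,{k:np.round(v,3).tolist() for k,v in c.items()})
E
```

```text
pics
{'clock': 0.0, 'joint_pos': [-1.363, 0.334, 0.04, 1.466, -0.013, 1.343, -0.059], 'qvel': [-0.001, 0.001, -0.0, -0.001, 0.001, 0.0, -0.0], 'tau': [0.0, -65.635, 1.336, -40.38, -0.06, 0.045, 0.0], 'ee_pos': [0.196, 0.619, 0.222], 'tool_rot': [-0.0, 0.153, 0.988, -0.001], 'contact_force': [0.462, 0.257, -0.2], 'ft_torque': [0.017, 0.018, -0.019], 'grasp_force': 0.0, 'opening': 0.997}
scene {'intrinsics': [[351.002, 0.0, 259.188], [0.0, 351.002, 192.313], [0.0, 0.0, 1.0]], 'R': [[0.842, -0.539, -0.023], [-0.292, -0.418, -0.86], [0.454, 0.731, -0.509]], 't': [-0.27, 0.334, 0.474]}
top {'intrinsics': [[368.102, 0.0, 254.982], [0.0, 368.102, 195.347], [0.0, 0.0, 1.0]], 'R': [[0.02, -0.999, 0.042], [-0.985, -0.027, -0.17], [0.171, -0.037, -0.984]], 't': [0.248, 0.508, 0.915]}
```

View pics/scene0.png

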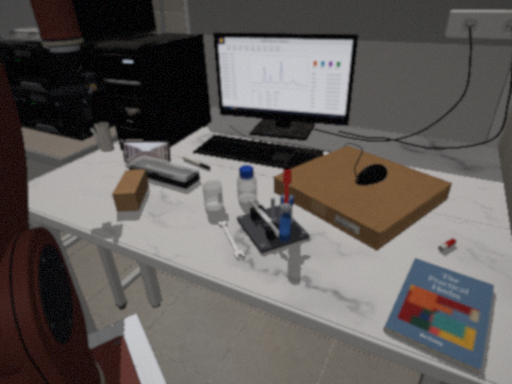

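View pics/top0.png

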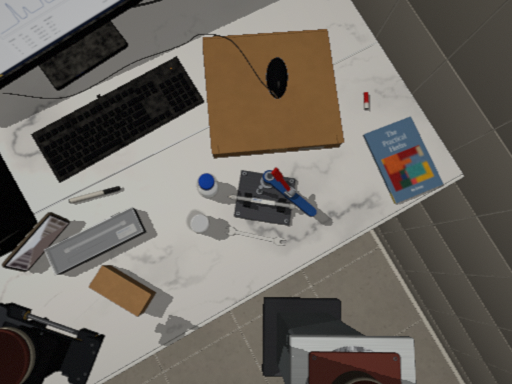

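The scene view shows the holder at about (270,225), with the beaker (212,195), bottle (247,187) and spanner (232,240) beside it. The top view shows the plate at about (265,197), the blue strap from (268,180) to (315,213), and the red lever at about (282,180).

```bash
cat > h.py <<'E'
import numpy as np,cv2
from station import robot
def cloud(n,d):
    c=robot.camera_params(n);K,R,t=c["intrinsics"],np.array(c["R"]),np.array(c["t"])
    v,u=np.mgrid[:384,:512]
    P=np.stack([(u-K[0][2])/K[0][0]*d,(v-K[1][2])/K[1][1]*d,d],-1)
    return (P-t)@R
def ray(n,u,v,z):
    c=robot.camera_params(n);R,t=np.array(c["R"]),np.array(c["t"])
    o=-R.T@t;r=R.T@np.linalg.inv(c["intrinsics"])@[u,v,1];return o+r*(z-o[2])/r[2]
def proj(n,X):
    c=robot.camera_params(n);q=np.array(c["intrinsics"])@(np.array(c["R"])@X+c["t"]);return q[:2]/q[2]
def load(n,i):
    z=np.load(f"{n}{i}.npz");return z["p"],z["d"],cv2.cvtColor(z["p"],cv2.COLOR_RGB2HSV)
E
python3 - <<'E'
from h import *
p,d,h=load("top",0);P=cloud("top",d)
H,S,V=[h[...,i].astype(int) for i in range(3)]
roi=np.zeros(H.shape,bool);roi[150:250,185:330]=1
for nm,m in(("blue",(H>100)&(H<130)&(S>120)),("red",((H<8)|(H>172))&(S>140))):
    m=m&roi; n,l,st,c=cv2.connectedComponentsWithStats(m.astype(np.uint8))
    for i in range(1,n):
        if st[i,4]<8:continue
        q=l==i; print(nm,st[i],c[i].round(1),np.median(P[q],0).round(3),cv2.minAreaRect(np.argwhere(q)[:,::-1].astype(np.float32)))
        z=P[q]; print(' zpct',np.percentile(z[:,2],[5,25,50,75,95]).round(3))
# dark plate
m=roi&(P[...,2]>0.006)&(P[...,2]<0.018);q=P[m]
n,l,st,c=cv2.connectedComponentsWithStats((m&(V<110)).astype(np.uint8));i=1+st[1:,4].argmax();q=P[l==i]
print("plate",st[i],np.median(q,0),cv2.minAreaRect(q[:,:2].astype(np.float32)*1000))
crop=p[155:240,185:325];cv2.imwrite("pics/top0c.png",cv2.resize(crop,None,fx=5.5,fy=5.5,interpolation=cv2.INTER_CUBIC)[...,::-1])
E
```

```text
blue [263 171  53  45 400] [293.  197.5] [0.487 0.157 0.08 ] ((288.8884582519531, 193.6449737548828), (64.99516296386719, 9.450515747070312), 37.5685920715332)
 zpct [0.077 0.078 0.08  0.081 0.082]
blue [199 174  15  16 193] [206.  181.3] [0.523 0.381 0.102] ((206.0, 181.5), (15.0, 14.0), 90.0)
 zpct [0.097 0.101 0.102 0.103 0.105]
red [271 168  19  23 140] [279.8 177.9] [0.53  0.208 0.141] ((281.0573425292969, 179.3688507080078), (25.2232666015625, 7.298102855682373), 50.19443130493164)
 zpct [0.103 0.122 0.141 0.152 0.158]
plate [234 200  57  26 882] [0.4597848  0.23930022 0.01155544] ((462.5184020996094, 239.26766967773438), (149.48101806640625, 47.00246810913086), 82.38768005371094)
```

View pics/top0c.png

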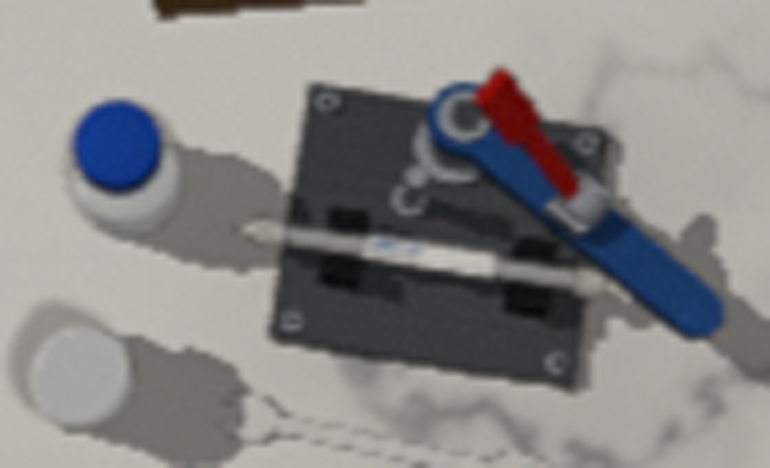

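The crop shows the pivot at about (465,115), the strap's round tip at (705,320), and the plate corners at (310,85), (615,130), (580,388) and (272,340). The strap is already partly open, and the lever leans towards the pivot.

```bash
cat >> h.py <<'E'
def holder():
    f=lambda u,v,z:ray("top",185+u/5.5-.4,155+v/5.5-.4,z)
    C=np.array([f(310,85,.012),f(615,130,.012),f(580,388,.012),f(272,340,.012)])[:,:2]
    L=np.array([[82,75],[82,-75],[-47,-75],[-47,75]])/1000.
    A,B=L-L.mean(0),C-C.mean(0);U,_,Vt=np.linalg.svd(A.T@B);R=(U@Vt).T
    return R,C.mean(0)-R@L.mean(0),C,L
E
python3 - <<'E'
from h import *
R,o,C,L=holder();print("yaw",np.arctan2(R[1,0],R[0,0]),"o",o,"resid",(C-(L@R.T+o)).round(4).tolist())
f=lambda u,v,z:ray("top",185+u/5.5-.4,155+v/5.5-.4,z)
pv=f(465,115,.08);print("pivot meas",pv,"pred",R@[.06,0]+o)
p,d,h=load("top",0);P=cloud("top",d);H,S,V=[h[...,i].astype(int) for i in range(3)]
m=(H>100)&(H<130)&(S>120);m[:165]=0;m[240:]=0;m[:,:255]=0;m[:,330:]=0
yx=np.argwhere(m);q=np.array([ray("top",x,y,.08)[:2] for y,x in yx]);q=q[np.linalg.norm(q-pv[:2],axis=1)<.17]
loc=(q-(R@[.06,0]+o))@R
far=loc[np.hypot(*loc.T)>.085];c=far.mean(0);print("c",c,"len",np.hypot(*loc.T).max(),"strap ang",np.arctan2(-c[0],-c[1]))
# scene check
ps,ds,hs=load("scene",0);Q=cloud("scene",ds)
hh=hs.astype(int);m=(hs[...,0]>100)&(hs[...,0]<130)&(hs[...,1]>120);m[:150]=0;m[260:]=0;m[:,:262]=0;m[:,320:]=0
z=Q[m];print("scene blue",z.mean(0),np.percentile(z[:,2],[5,50,95]), "local",((z[:,:2]-o)@R).mean(0))
z=P[(h[...,1]>120)&(H>100)&(H<130)&(P[...,2]>.095)&(P[...,2]<.11)&(P[...,0]>.3)&(P[...,0]<.6)];print("cap",z.mean(0))
E
```

```text
yaw -0.12459168001052828 o [0.48520587 0.23285879] resid [[-0.001, 0.0008], [-0.0005, -0.0005], [0.0004, 0.0002], [0.0011, -0.0005]]
pivot meas [0.54636041 0.22681916 0.08      ] pred [0.54474078 0.22540261]
c [-0.06131162 -0.09616961] len 0.14483495614920067 strap ang 0.5675634631195143
scene blue [0.49605646 0.1655849  0.07215777] [0.01831298 0.07890405 0.08039143] local [ 0.01912658 -0.06540402]
cap [0.51526493 0.41900839 0.10205007]
```

```bash
cat >> h.py <<'E'
def strap_xy(a,r,off):
    "world xy at strap angle a, radius r, off metres ahead of the strap (in its swing direction)"
    R,o,_,_=holder();d=np.array([-np.sin(a),-np.cos(a)]);t=np.array([-np.cos(a),np.sin(a)])
    return R@(np.array([.06,0])+r*d+off*t)+o
def state(): 
    s=robot.get_state();w,x,y,z=s["tool_rot"]
    from scipy.spatial.transform import Rotation as Ro
    return s,np.array(s["ee_pos"]),Ro.from_quat([x,y,z,w]).as_matrix()
def show(tool,pts,p0=None):
    for q in pts: print(np.round(q,4),"shift mm",np.round(tool.T@(np.array(q)-p0)*1000,1)); p0=np.array(q)
E
python3 - <<'E'
from h import *
s,p,T=state();print(T.round(3).tolist())
q=strap_xy(.567,.135,-.055);print(p);show(T,[[*q,.2],],p)
E
```

```text
[[-0.953, 0.302, -0.0], [0.302, 0.953, -0.001], [-0.0, -0.001, -1.0]]
[0.19619463 0.61924177 0.22173675]
[0.501  0.0863 0.2   ] shift mm [-451.5 -415.9   22.4]
```

```bash
python3 -m pendant '[[-10,-10,0,0,0,0,-1],[-25,-23,0,0,0,0,-1],[-30,-28,0,0,0,0,-1],[-30,-28,0,0,0,0,-1],[-30,-28,0,0,0,0,-1],[-30,-28,0,0,0,0,-1],[-30,-28,0,0,0,0,-1],[-30,-28,0,0,0,0,-1],[-30,-28,0,0,0,0,-1],[-30,-28,0,0,0,0,-1]]'
python3 -m pendant '[[-30,-28,0,0,0,0,-1],[-30,-28,0,0,0,0,-1],[-30,-28,0,0,0,0,-1],[-30,-28,0,0,0,0,-1],[-30,-28,0,0,0,0,-1],[-20,-18,0,0,0,0,-1],[0,0,0,0,0,-0.165,-1],[0,0,0,0,0,-0.165,-1],[0,0,0,0,0,-0.165,-1],[0,0,0,0,0,-0.165,-1]]'
python3 - <<'E'
from h import *
s,p,T=state();print(s["clock"],p,T.round(3).tolist(),s["opening"])
q=strap_xy(.567,.135,-.055);show(T,[[*q,.12],[*q,.06]],p)
E
```

```text
clock: 1.35
ee_pos: [0.3813, 0.2892, 0.2225]
tool_rot: [-0.0, 0.153, 0.988, 0.0]
contact_force: [0.9, -0.2, 1.3]
opening: 0.021
grasp_force: 0.0
clock: 2.6
ee_pos: [0.4946, 0.0886, 0.2224]
tool_rot: [-0.0, -0.178, 0.984, 0.0]
contact_force: [0.4, 0.1, -1.0]
opening: 0.008
grasp_force: 0.0
2.6 [0.49460541 0.08862592 0.22235243] [[-0.937, -0.35, -0.001], [-0.35, 0.937, 0.0], [0.0, 0.001, -1.0]] 0.008013659204691537
[0.501  0.0863 0.12  ] shift mm [ -5.2  -4.4 102.3]
[0.501  0.0863 0.06  ] shift mm [-0. -0. 60.]
```

Descend behind the strap, then work out the arc.

```bash
python3 -m pendant '[[-5,-4,20,0,0,0,-1],[0,0,30,0,0,0,-1],[0,0,30,0,0,0,-1],[0,0,30,0,0,0,-1],[0,0,30,0,0,0,-1],[0,0,16,0,0,0,-1],[0,0,6,0,0,0,-1],[0,0,0,0,0,0,-1]]'
python3 - <<'E'
from h import *
s,p,T=state()
show(T,[[*strap_xy(a,.135,-.029),.06] for a in (.567,.7,.85,1.0,1.15,1.3,1.4,1.5,1.55,1.6)],p)
E
```

```text
clock: 3.6
ee_pos: [0.5015, 0.0874, 0.061]
tool_rot: [0.0, -0.176, 0.984, 0.0]
contact_force: [-0.1, 0.5, -0.4]
opening: 0.004
grasp_force: 0.0
[0.481  0.1029 0.06  ] shift mm [13.9 21.6  1. ]
[0.4653 0.1125 0.06  ] shift mm [11.4 14.4 -0. ]
[0.4493 0.1256 0.06  ] shift mm [10.5 17.9 -0. ]
[0.4355 0.141  0.06  ] shift mm [ 7.7 19.2 -0. ]
[0.4241 0.1583 0.06  ] shift mm [ 4.7 20.1 -0. ]
[0.4154 0.177  0.06  ] shift mm [ 1.7 20.6 -0. ]
[0.4112 0.1902 0.06  ] shift mm [-0.6 13.8  0. ]
[0.4084 0.2037 0.06  ] shift mm [-2.  13.7  0. ]
[0.4075 0.2105 0.06  ] shift mm [-1.5  6.7  0. ]
[0.4069 0.2174 0.06  ] shift mm [-1.8  6.7  0. ]
```

```bash
python3 -m pendant '[[7,11,0,0,0,0,-1],[7,11,0,0,0,0,-1],[6,7,0,0,0,0,-1],[6,7,0,0,0,0,-1],[5,9,0,0,0,0,-1],[5,9,0,0,0,0,-1],[4,10,0,0,0,0,-1],[4,10,0,0,0,0,-1],[2,10,0,0,0,0,-1],[2,10,0,0,0,0,-1]]'
python3 -m pendant '[[1,10,0,0,0,0,-1],[1,10,0,0,0,0,-1],[0,7,0,0,0,0,-1],[-1,7,0,0,0,0,-1],[-1,7,0,0,0,0,-1],[0,0,0,0,0,0,-1]]'
python3 - <<'E'
from h import *
for n in("scene","top"):
    p,d=robot.read_camera(n);np.savez(f"{n}1.npz",p=p,d=d)
a=cv2.resize(p[140:240,190:330],None,fx=4,fy=4);n=np.load("scene1.npz")["p"]
b=cv2.resize(n[150:280,200:340],(560,520))
cv2.imwrite("pics/c1.png",cv2.resize(np.vstack([a]),None,fx=1.2,fy=1.2)[...,::-1]);
s,p,T=state();print(p);show(T,[[*strap_xy(a,.135,-.029),.06] for a in (1.45,1.5,1.55,1.6)],p)
E
```

```text
clock: 4.85
ee_pos: [0.4234, 0.1598, 0.0606]
tool_rot: [0.0, -0.176, 0.984, -0.0]
contact_force: [0.9, -1.3, 0.5]
opening: 0.003
grasp_force: 0.7
clock: 5.6
ee_pos: [0.4093, 0.1983, 0.0605]
tool_rot: [-0.0, -0.176, 0.984, 0.0]
contact_force: [1.0, -0.6, -0.1]
opening: 0.002
grasp_force: 0.0
[0.40936985 0.19770163 0.06049478]
[0.4096 0.1969 0.06  ] shift mm [ 0.  -0.8  0.5]
[0.4084 0.2037 0.06  ] shift mm [-1.2  6.8  0. ]
[0.4075 0.2105 0.06  ] shift mm [-1.5  6.7 -0. ]
[0.4069 0.2174 0.06  ] shift mm [-1.8  6.7 -0. ]
```

View pics/c1.png

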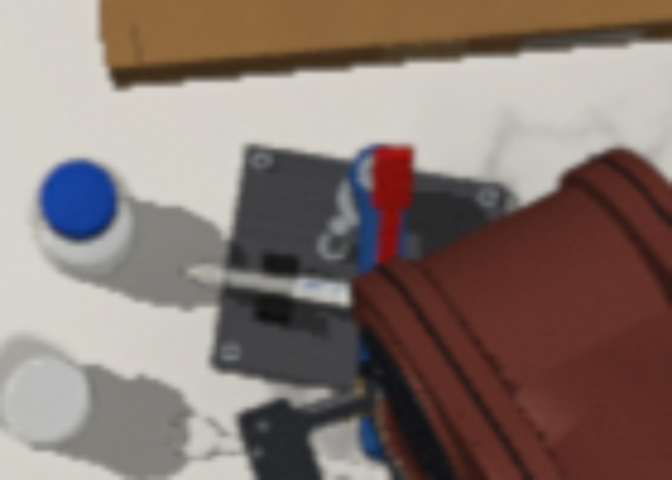

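The strap (blue, about (370,300)) has swung nearly square; the red lever at (392,180) is still raised. Now the last few millimetres, watching the force.

```bash
python3 -m pendant '[[-1,3,0,0,0,0,-1],[-1,3,0,0,0,0,-1],[-1,3,0,0,0,0,-1],[-1,3,0,0,0,0,-1],[0,0,0,0,0,0,-1]]'
python3 -m pendant '[[0,2,0,0,0,0,-1],[-1,2,0,0,0,0,-1],[0,0,0,0,0,0,-1]]'
python3 -m pendant '[[0,2,0,0,0,0,-1],[-1,2,0,0,0,0,-1],[0,0,0,0,0,0,-1]]'
```

```text
clock: 6.32
ee_pos: [0.4092, 0.2107, 0.0606]
tool_rot: [0.0, -0.176, 0.984, 0.0]
contact_force: [0.8, 0.4, -0.5]
opening: 0.009
grasp_force: 0.0
clock: 6.7
ee_pos: [0.4087, 0.2147, 0.0606]
tool_rot: [0.0, -0.176, 0.984, 0.0]
contact_force: [-0.5, 0.0, 0.8]
opening: 0.004
grasp_force: 0.1
clock: 7.08
ee_pos: [0.4082, 0.2188, 0.0606]
tool_rot: [0.0, -0.176, 0.984, 0.0]
contact_force: [1.5, -0.6, -0.8]
opening: 0.008
grasp_force: 0.1
```

```bash
python3 -m pendant '[[0,1,0,0,0,0,-1],[0,1,0,0,0,0,-1],[0,0,0,0,0,0,-1]]'
python3 -m pendant '[[0,1,0,0,0,0,-1],[0,1,0,0,0,0,-1],[0,0,0,0,0,0,-1]]'
```

```text
clock: 7.45
ee_pos: [0.4079, 0.2196, 0.0605]
tool_rot: [0.0, -0.175, 0.985, -0.0]
contact_force: [1.8, -4.2, 0.2]
opening: 0.007
grasp_force: 2.1
clock: 7.82
ee_pos: [0.4078, 0.22, 0.0605]
tool_rot: [0.0, -0.175, 0.985, -0.001]
contact_force: [4.9, -10.6, 1.7]
opening: 0.004
grasp_force: 5.0
```

Firmly on the stop (11 N on contact). Backing off, going up and checking.

```bash
python3 -m pendant '[[0,-8,0,0,0,0,-1],[0,-20,0,0,0,0,-1],[0,-15,-15,0,0,0,-1],[0,0,-35,0,0,0,-1],[0,0,-40,0,0,0,-1],[0,0,-40,0,0,0,-1],[0,0,-30,0,0,0.16,-1],[0,-20,0,0,0,0.16,-1],[0,-30,0,0,0,0.16,-1],[0,-30,0,0,0,0,-1]]'
python3 - <<'E'
from h import *
p,d=robot.read_camera("top");np.savez("top2.npz",p=p,d=d)
cv2.imwrite("pics/c2.png",cv2.resize(p[150:245,185:325],None,fx=5.5,fy=5.5,interpolation=cv2.INTER_CUBIC)[...,::-1])
p,d,h=load("top",2);P=cloud("top",d);R,o,_,_=holder();piv=R@[.06,0]+o
H,S=h[...,0].astype(int),h[...,1]
X=(P[...,:2]-o)@R
near=(abs(X[...,0])<.12)&(abs(X[...,1])<.05)
m=near&(H>100)&(H<130)&(S>120)&(abs(P[...,2]-.08)<.006)
q=X[m];print("blue",len(q),q.min(0),q.max(0));f=q[q[:,0]<-.02];k=np.polyfit(f[:,0],f[:,1],1);print("slope",k,"angle by slope",np.pi/2-k[0]*1)
c=f.mean(0)-[.06,0];print("strap ang",np.arctan2(-c[0],-c[1]))
m=near&((H<8)|(H>172))&(S>140)&(P[...,2]>.09);q=np.c_[X[m],P[m][:,2]];print("red",len(q),q.min(0),q.max(0),q.mean(0));print("end",q[q[:,2]>np.percentile(q[:,2],70)].mean(0))
s,p,T=state();print(p)
w=lambda x,y,z:[*(R@[x,y]+o),z]
show(T,[w(.02,.0,.21),w(.02,0,.145)],p);print("heading",np.degrees(np.arctan2(T[1,1],T[0,1])), "want",90+np.degrees(np.arctan2(R[1,0],R[0,0])))
E
```

```text
clock: 9.07
ee_pos: [0.4229, 0.1016, 0.2217]
tool_rot: [0.0, 0.065, 0.998, 0.0]
contact_force: [-0.1, 0.6, -0.9]
opening: 0.007
grasp_force: 0.0
blue 311 [-0.08680147 -0.008669  ] [0.06862229 0.01743672]
slope [-0.00269098  0.00309074] angle by slope 1.573487306244346
strap ang 1.5996440579312032
red 146 [ 2.17270284e-05 -6.59790984e-03  9.72003936e-02] [0.0561909  0.0106972  0.15937061] [0.03285228 0.00203028 0.13813864]
end [0.04899399 0.00184333 0.15484871]
[0.42262706 0.09754634 0.22162813]
[0.5051 0.2304 0.21  ] shift mm [-64.3 142.5  11.7]
[0.5051 0.2304 0.145 ] shift mm [ 0. -0. 65.]
heading 82.47052451180426 want 82.86142257295226
```

View pics/c2.png

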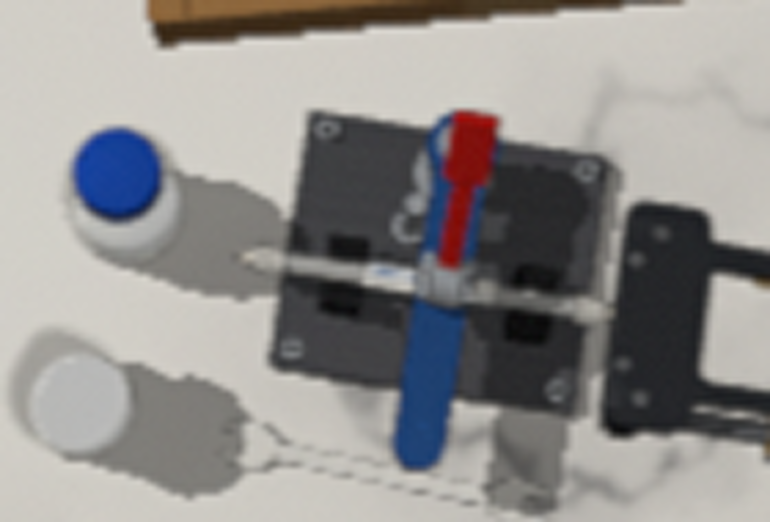

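The strap is home, square across the column (pivot (455,150), tip (415,455); measured angle 1.600). The lever is still raised, with its end at about (475,135). Now I work out the lever arc.

```bash
python3 -m pendant '[[-10,20,0,0,0,0,-1],[-13,30,0,0,0,0,-1],[-13,30,2,0,0,0,-1],[-13,30,5,0,0,0,-1],[-12,24,5,0,0,0,-1],[-3,10,0,0,0,0,-1],[0,0,20,0,0,0,-1],[0,0,25,0,0,0,-1],[0,0,10,0,0,0,-1],[0,0,0,0,0,0,-1]]'
python3 - <<'E'
from h import *
R,o,_,_=holder();s,p,T=state();print("local",(p[:2]-o)@R,p[2])
def c(e,rho=.072):
    x=-.005+rho*np.cos(e)-.0045*np.sin(e)-.0095;z=.094+rho*np.sin(e)+.0045*np.cos(e)
    return [*(R@[x,.002]+o),z]
show(T,[c(e) for e in np.append(np.linspace(.82,.1,9),.04)],p)
E
```

```text
clock: 10.38
ee_pos: [0.5042, 0.2369, 0.1538]
tool_rot: [-0.0, 0.064, 0.998, -0.0]
contact_force: [0.0, 0.1, 0.3]
opening: 0.006
grasp_force: 0.0
local [0.01836414 0.00638142] 0.15384142528735353
[0.5165 0.2309 0.1497] shift mm [-13.   -4.3   4.1]
[0.5213 0.2304 0.1454] shift mm [-4.8  0.   4.3]
[0.5257 0.2298 0.1406] shift mm [-4.4  0.   4.8]
[0.5296 0.2293 0.1355] shift mm [-4.   0.   5.1]
[0.5331 0.2289 0.13  ] shift mm [-3.5  0.   5.5]
[0.5361 0.2285 0.1242] shift mm [-3.   0.   5.8]
[0.5385 0.2282 0.1182] shift mm [-2.5  0.   6. ]
[0.5404 0.228  0.112 ] shift mm [-1.9  0.   6.2]
[0.5417 0.2278 0.1057] shift mm [-1.3  0.   6.4]
[0.5423 0.2277 0.1014] shift mm [-0.6  0.   4.3]
```

```bash
python3 -m pendant '[[-7,-4,2,0,0,0,-1],[-6,0,2,0,0,0,-1],[-2,0,2,0,0,0,-1],[-3,0,2,0,0,0,-1],[-2,0,2,0,0,0,-1],[-2,0,3,0,0,0,-1],[0,0,0,0,0,0,-1]]'
python3 -m pendant '[[-2,0,2.5,0,0,0,-1],[-2,0,2.5,0,0,0,-1],[-2,0,2.5,0,0,0,-1],[-1.5,0,3,0,0,0,-1],[-1.5,0,3,0,0,0,-1],[-1.5,0,3,0,0,0,-1],[0,0,0,0,0,0,-1]]'
```

```text
clock: 11.25
ee_pos: [0.5257, 0.2305, 0.1402]
tool_rot: [-0.0, 0.063, 0.998, -0.0]
contact_force: [-0.3, -0.3, 0.9]
opening: 0.004
grasp_force: 0.1
clock: 12.12
ee_pos: [0.5363, 0.2291, 0.1238]
tool_rot: [-0.0, 0.063, 0.998, -0.0]
contact_force: [-0.4, -0.0, -0.6]
opening: 0.006
grasp_force: 0.1
```

```bash
python3 - <<'E'
from h import *
p,d=robot.read_camera("scene");np.savez("scene3.npz",p=p,d=d)
cv2.imwrite("pics/c3.png",cv2.resize(p[150:260,200:340],None,fx=5,fy=5,interpolation=cv2.INTER_CUBIC)[...,::-1])
E
```

```text
(no output)
```

View pics/c3.png

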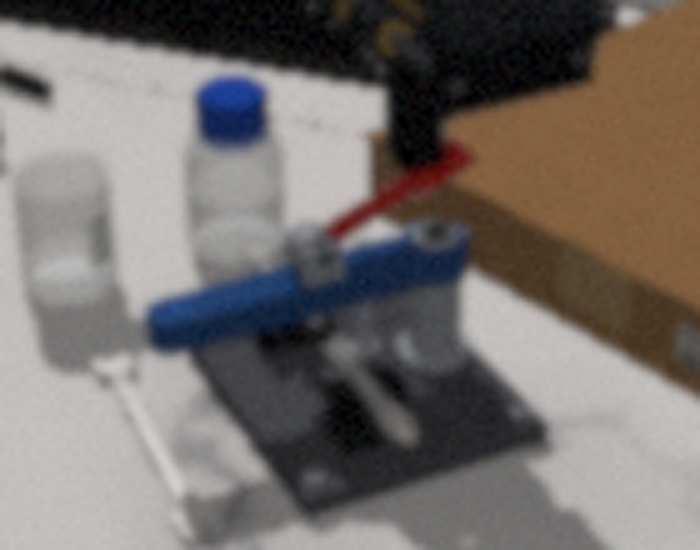

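The finger (415,150) sits on the pad and the lever is part way down; the strap, column and bottle are undisturbed. Continuing along the arc.

```bash
python3 -m pendant '[[-1,0,3,0,0,0,-1],[-1,0,3,0,0,0,-1],[-1,0,3,0,0,0,-1],[-1,0,3,0,0,0,-1],[-0.5,0,3,0,0,0,-1],[-0.5,0,3,0,0,0,-1],[0,0,0,0,0,0,-1]]'
python3 -m pendant '[[-0.5,0,2,0,0,0,-1],[0,0,1.5,0,0,0,-1],[0,0,0,0,0,0,-1]]'
python3 -m pendant '[[0,0,1,0,0,0,-1],[0,0,1,0,0,0,-1],[0,0,0,0,0,0,-1]]'
```

```text
clock: 13.05
ee_pos: [0.5409, 0.2285, 0.1057]
tool_rot: [-0.0, 0.063, 0.998, -0.0]
contact_force: [0.4, -0.3, -0.2]
opening: 0.003
grasp_force: 0.1
clock: 13.42
ee_pos: [0.5415, 0.2285, 0.1023]
tool_rot: [-0.0, 0.063, 0.998, -0.0]
contact_force: [0.0, 0.3, 0.3]
opening: 0.005
grasp_force: 0.1
clock: 13.8
ee_pos: [0.5417, 0.2285, 0.1012]
tool_rot: [-0.0, 0.063, 0.998, 0.0]
contact_force: [-4.4, -1.2, 7.7]
opening: 0.005
grasp_force: 4.1
```

```bash
python3 -m pendant '[[0,0,1,0,0,0,-1],[0,0,1,0,0,0,-1],[0,0,0,0,0,0,-1]]'
python3 -m pendant '[[0,0,1,0,0,0,-1],[0,0,1,0,0,0,-1],[0,0,0,0,0,0,-1]]'
```

```text
clock: 14.18
ee_pos: [0.5418, 0.2286, 0.1006]
tool_rot: [0.0, 0.063, 0.998, 0.001]
contact_force: [-8.7, -2.8, 21.0]
opening: 0.008
grasp_force: 10.5
clock: 14.55
ee_pos: [0.5419, 0.2287, 0.1]
tool_rot: [0.0, 0.064, 0.998, 0.001]
contact_force: [-14.2, -5.6, 34.5]
opening: 0.01
grasp_force: 17.2
```

Hard stop reached. Lift straight up, move aside, and check.

```bash
python3 -m pendant '[[0,0,-6,0,0,0,-1],[0,0,-15,0,0,0,-1],[0,0,-30,0,0,0,-1],[0,0,-40,0,0,0,-1],[0,-30,-30,0,0,0,-1],[0,-40,0,0,0,0,-1],[0,-40,0,0,0,0,-1],[0,-40,0,0,0,0,-1],[0,-20,0,0,0,0,-1],[0,0,0,0,0,0,-1]]'
python3 - <<'E'
from h import *
for n in("scene","top"):
    p,d=robot.read_camera(n);np.savez(f"{n}4.npz",p=p,d=d)
    a,b=(150,200) if n=="scene" else (150,185)
    cv2.imwrite(f"pics/{n}4.png",cv2.resize(p[a:a+105,b:b+140],None,fx=5,fy=5,interpolation=cv2.INTER_CUBIC)[...,::-1])
p,d,h=load("top",4);P=cloud("top",d);R,o,_,_=holder()
H,S=h[...,0].astype(int),h[...,1];X=(P[...,:2]-o)@R
near=(abs(X[...,0])<.12)&(abs(X[...,1])<.05)
q=X[near&(H>100)&(H<130)&(S>120)&(abs(P[...,2]-.08)<.006)];c=q[q[:,0]<-.02].mean(0)-[.06,0];print("strap",np.arctan2(-c[0],-c[1]))
m=near&((H<8)|(H>172))&(S>140)&(P[...,2]>.085);q=np.c_[X[m],P[m][:,2]];k=np.polyfit(q[:,0],q[:,2],1);print("red x",q[:,0].min(),q[:,0].max(),"z",q[:,2].min(),q[:,2].max(),"slope",k)
E
```

```text
clock: 15.8
ee_pos: [0.5203, 0.0591, 0.2179]
tool_rot: [0.0, 0.064, 0.998, 0.0]
contact_force: [0.4, 0.8, 1.3]
opening: 0.002
grasp_force: 0.0
strap 1.5996186479477212
red x 0.005359586859509213 0.08093484876345933 z 0.09518759807685498 0.10485349607591668 slope [0.04517736 0.0974113 ]
```

View pics/scene4.png

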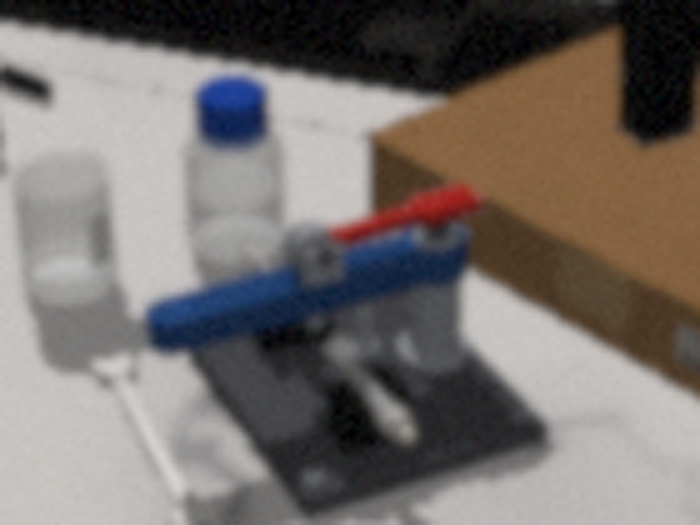

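View pics/top4.png

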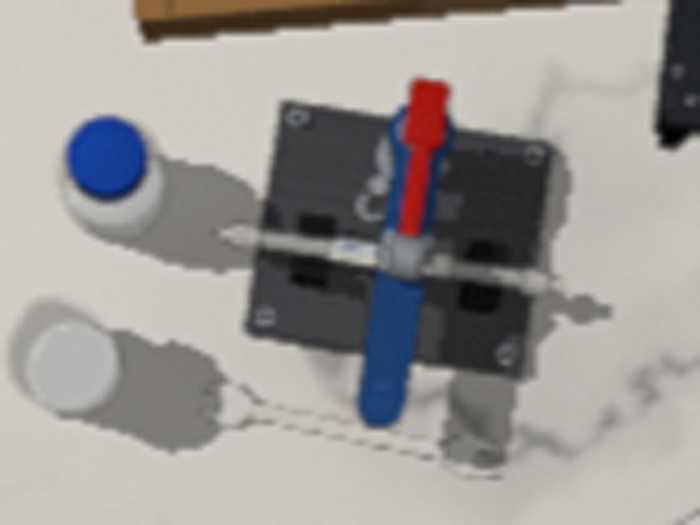

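The lever lies nearly level: its slope is 0.045, where fully down is 0.04. In the top crop its end is at (428,85). The strap is home at 1.600, the column lies in its saddles, and the beaker, bottle and spanner are in place. The robot is clear of everything.

```bash
python3 -c "
from station import robot
print(robot.sign_off())"
```

```text
the job is handed in; nothing more can be done
None
```

The column is clamped and the job handed in at about 16 s: the strap rests on its stop (measured 1.600 rad), then the lever was pushed fully down (slope 0.045, fully down is 0.04), with the column still in its saddles and the beaker, bottle and spanner in place.

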